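Arm the control box and hold its dead-man lever

ROBOT

A 6-joint arm with a two-finger parallel gripper is mounted at the origin on a cart in front of the work surface, level with it; the furniture and walls round the work are solid. World frame = base frame: x ahead of the robot, y to its left, z up, the work surface at z = 0. Lengths are in m, angles in rad, forces in N, time in s.
With the tool pointing down it reaches from about 0.3 to 0.95 m from the base axis. Payload 3.1 kg.
Tool frame: the origin (TCP) lies midway between the tips of the shut fingers; the grasp point (between the pads) lies 19 mm behind it (manip.tcp_to_grasp is the distance from the TCP to the grasp point, in m); z points along the fingers, y is the line along which they close (so a half turn about z gives the same grasp; the last joint's range is limited). The gripper opens to 85 mm and grips with 20 to 120 N. Pads are 22 mm wide; open, the fingers measure 114 mm over their backs; the gripper's body (76 mm by 85 mm) begins 54 mm behind the grasp point. The pads swing forward as they close: fully open they stand 13 mm farther back than shut.
Start: joints at [-1.29, 0.308, 1.634, -0, 1.2, -0.07], TCP at [0.215, -0.587, 0.231] pointing down, gripper open.
Joint ranges: [-3.06, 3.06], [-0.79, 1.96], [0.05, 2.63], [-1.19, 4.34], [0.05, 2.64], [-2.94, 2.94]. Speed limits (rad/s): [2.79, 2.79, 3.14, 3.14, 3.14, 3.14].

INTERFACE

Orientations are given as a 3x3 rotation matrix whose columns are the frame's x, y, z axes.
In Python, from bench import manip, capture, calibration, workorder gives the robot as it stands.
- The arm moves only by the shell command python3 -m creep 'ROWS' [FORCE]. ROWS is JSON, a list of rows, each an object of numbers: "fingers": the closure, from 0 (fully open) to 1 (shut); "dx", "dy", "dz": the shift along the tool's x, y, z in mm; "yaw": the turn about the tool's z in rad. A call has exactly 8 rows; each row is the pose to reach, as a shift and turn from the pose commanded when the call began, along the tool's axes at that moment; what a row does not reach only later rows make up. A row lasts 1/12 s, in which the tool goes at most 41.7 mm and 7.16 degrees, less where a joint would pass 70% of its speed; a pose out of reach is approached as far as the arm can. A call with a gripper value outside its range is refused whole. The fingers move at their own pace and stop on an object; FORCE is the grip in N (left out, the last holds). Time passes only in rows, so rows that repeat a pose let the fingers close, or fill a call up. It gives the time, the measured TCP pose, the force, the opening and the grip force at its end, in the units of the state.
- manip.get_obs(): the state, without advancing time (a new reading comes with each control period).
- capture(name): name is "scene" or "top" or "wrist"; returns the picture (480x640x3 uint8, blue, green, red); there is no depth.
- calibration(name): a dict with "mtx" (3x3 intrinsics, pixels), "R" (3x3) and "t" (3): a world point X has camera coordinates R X + t; the wrist camera has in their place "mount" (4x4, takes a point from camera to tool coordinates, whose origin is the TCP and whose axes are the flange's). Camera axes: x right, y down, z forward; pixel columns grow to the right and rows downward; lengths in m; the calibration is good to about 2 mm. A picture is of the moment at which its call begins: read the wrist's pose just before it. calibration takes no time and is no camera call.
- workorder.job_done(): hands the job in; it is judged then, once.
The state is a dict: "clock": time; "qpos": joint angles; "joint_velocities": joint speeds; "tau": joint torques, N m; "ee_pos": TCP position; "tool_rot": TCP orientation; "ft_force": force on the tool from outside, world axes, zero at the start; "moment": the same for the moment, N m; "grip_width": finger opening in m; "grip_force": force on a finger pad.
Only numpy, scipy, OpenCV 4.12 (cv2) and the standard library are available. Lean on these libraries where they do the work, as an engineer would, in place of code of your own. Each camera call takes 0.05 s, during which the arm holds its last target. There are 200 camera calls.

TASK

Take the square-headed plug out of the grey parking block and seat it fully in the square socket of the control box, shoulder flush on the cover, and let it go. Then press the spring-loaded lever down by its rubber paddle until the lever lies level (paddle top at the height of the small post beside it), never as far as its lower stop, and hold it level for at least three seconds; the program finishes while still holding it level with the fingers. Leave the round plug and everything else on the worktop where it is.

Things in the scene. Friction and masses are not known exactly. Their poses are not given: they have to be found in the camera images.
- control_box: Control box, fixed, 150 (x) x 230 (y) mm, flat aluminium cover 50 mm above the worktop. Origin at the centre of its underside; its front faces its own -x. In its frame: square socket at (0, 60) mm; steel lever hinged at (50, -55) mm, 95 mm up, reaching 120 mm towards -x between hinge cheeks 108 mm high.
- socket (a point): Centre of the mouth of the square socket, level with the cover (z = 50 mm). Hole 22 x 22 mm, sides parallel to the box's x and y, 24 mm deep, with a 2 mm chamfer at the mouth.
- lever (a joint): Angle of the dead-man lever (rad), growing as the paddle is pressed down: 0 = free, raised 0.25 above level; 0.25 = level, the wanted position; 0.5 = lower stop. A spring always pushes it back up: at the paddle's middle (110 mm from the hinge) it takes about 4 N to start, 7 N at level, 11 N at the stop.
- paddle (a point): Centre of the top face of the black rubber paddle on the lever's free end (40 mm along the lever, 36 mm across, 6 mm thick), 110 mm from the hinge along the lever. Free, it is 132 mm above the worktop and the face slopes 0.25 rad; at level it is 105 mm up and 6 mm farther from the hinge. Clear above: press with closed fingertips.
- level_post (a point): Top of the small fixed steel post beside the paddle (10 mm thick, top 105 mm above the worktop, 35 mm from the paddle's middle on the side away from the socket): it marks the paddle's height at level.
- parking_block: Grey parking block, fixed to the worktop, 62 (x) x 126 (y) x 16 mm, origin at the centre of its underside. Two identical loose square wells, 24 x 24 mm and 10 mm deep, at y = -35 and +35 mm; the square plug stands in one, the round plug in the other.
- square_plug: The plug to use, 40 to 85 g: steel stem 20 x 20 mm, 20 mm long, under a black head 30 x 30 mm, 28 mm high, sides parallel. Origin at the centre of the stem's lower end, z up through the head. Stands upright in its well, stem end 6 mm, head 26 to 54 mm above the worktop. Fits the socket in any of four quarter turns; seated, the shoulder lies on the cover.
- plug_shoulder (a point): Point on the square plug's axis at the shoulder under its head, 20 mm above the stem end.
- round_plug: The other plug, not used: the same height and colours but round, head 32 mm and stem 20 mm in diameter. Origin at the centre of the stem's lower end.
- petri_dish: Bystander, not used: round covered dish, 59 mm across, 15 mm high. Origin at the centre of its underside.
- beaker: Bystander, not used: empty glass beaker, 73 mm across, 95 mm high. Origin at the centre of its underside.
- vial: Bystander, not used: small stoppered vial, 27 mm across, 59 mm high. Origin at the centre of its underside.
Not all that is in view belongs to the job. Leave any pink or turquoise look-alike of the square_plug alone.

How it is judged:
By the outcome, as a careful person would: the job done as asked, in the order asked, and still so for the second after the job is handed in, while the arm keeps its last pose, push and grip.
It also fails if it takes over 54 s, if anything falls off the work surface, if the arm or the gripper's body presses on something with over 40 N, if the wrist force passes 120 N, or if a joint passes its speed limit or range.

## Working session

There is one attempt and no reset: what is moved stays moved. The work goes in short steps, Python scripts to look and compute and a shell command to move; the robot and the scene stay as the last step left them, time stands still between calls to the robot, and variables do not carry over. Pictures are saved under pics/ and viewed, at most 10 in all, crops included, and the job is handed in when it is done.

```bash
ls; mkdir -p pics
python3 - <<'E'
from bench import manip, capture, calibration
import cv2
for n in ["scene","top"]:
    cv2.imwrite(f"pics/{n}0.png",capture(n))
for n in ["scene","top","wrist"]: print(n,calibration(n))
o=manip.get_obs(); print(o)
E
```

```text
pics
scene {'mtx': array([[506.82257102,   0.        , 321.77206433],
       [  0.        , 506.82257102, 239.39098692],
       [  0.        ,   0.        ,   1.        ]]), 'R': array([[-0.86096219, -0.50866351, -0.00235468],
       [-0.37346837,  0.63526062, -0.6759921 ],
       [ 0.34534835, -0.58112424, -0.73690511]]), 't': array([0.49353213, 0.24224465, 0.91980329])}
top {'mtx': array([[566.96584155,   0.        , 323.73418637],
       [  0.        , 566.96584155, 238.12807799],
       [  0.        ,   0.        ,   1.        ]]), 'R': array([[-0.13336024, -0.99104929, -0.00602897],
       [-0.96499868,  0.13123603, -0.22705648],
       [ 0.22581538, -0.02446236, -0.97386293]]), 't': array([0.10299222, 0.54378409, 1.10892136])}
wrist {'mtx': array([[363.14412347,   0.        , 320.59938177],
       [  0.        , 363.14412347, 240.6730599 ],
       [  0.        ,   0.        ,   1.        ]]), 'mount': array([[-7.89835545e-04, -9.48745049e-01, -3.16041467e-01,
         8.13074485e-02],
       [ 9.99999685e-01, -7.72738780e-04, -1.79416978e-04,
         3.56156101e-04],
       [-
[... 266 characters left out ...]
   1.19966879e+00, -6.96975854e-02]), 'joint_velocities': array([ 0.00104072, -0.00041935, -0.00306911, -0.00164546,  0.00330334,
        0.00059686]), 'tau': array([ 4.27043669e-04, -4.16406870e+01, -2.77644432e+01,  7.92777018e-05,
        4.05584709e-03,  6.09569227e-06]), 'ee_pos': array([ 0.21454448, -0.58623547,  0.23014542]), 'tool_rot': array([[ 9.39097102e-01,  3.43651398e-01, -5.92169670e-04],
       [ 3.43651884e-01, -9.39094992e-01,  1.99479313e-03],
       [ 1.29409876e-04, -2.07680467e-03, -9.99997835e-01]]), 'ft_force': array([ 0.18491105, -0.16069328,  1.10356024]), 'moment': array([-0.0441524 , -0.00074768,  0.00370558]), 'grip_force': 0.0, 'grip_width': 0.08540893281206885}
```

View pics/top0.png

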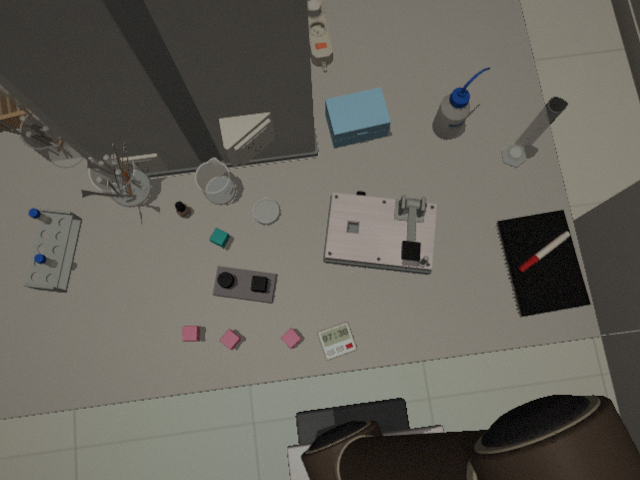

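View pics/scene0.png

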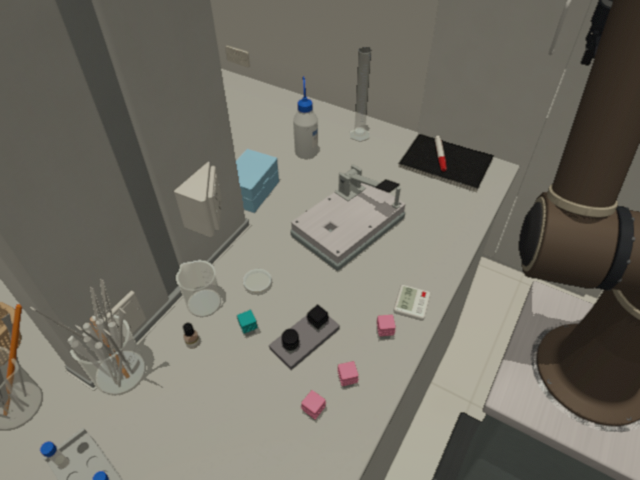

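Candidates in the top view: the black square head (260,284), the black round head (226,281), pink cubes (191,333), (230,340) and (291,338), a turquoise cube (220,237), and the black paddle (411,251). The description fits the black square head at (260,284), so I'll check it in a close crop and measure.

```bash
cat > h.py <<'E'
import numpy as np, cv2
from bench import manip, capture, calibration
def ray(n,px,obs=None):
    c=calibration(n); d=np.linalg.inv(c["mtx"])@np.array([px[0],px[1],1.])
    if n=="wrist":
        M=c["mount"]; R=obs["tool_rot"]; 
        return obs["ee_pos"]+R@M[:3,3], R@M[:3,:3]@d
    return -c["R"].T@c["t"], c["R"].T@d
def onz(n,px,z,obs=None):
    o,d=ray(n,px,obs); return o+d*(z-o[2])/d[2]
def proj(n,X,obs=None):
    c=calibration(n)
    if n=="wrist":
        M=c["mount"]; p=obs["tool_rot"].T@(np.array(X)-obs["ee_pos"]); p=M[:3,:3].T@(p-M[:3,3])
    else: p=c["R"]@np.array(X)+c["t"]
    p=c["mtx"]@p; return p[:2]/p[2]
def blobs(im,mask,amin,off=(0,0)):
    cs,_=cv2.findContours(mask,cv2.RETR_LIST,cv2.CHAIN_APPROX_NONE)
    return [(cv2.contourArea(c),cv2.minAreaRect(c)) for c in cs if cv2.contourArea(c)>amin]
E
python3 - <<'E'
from h import *
im=cv2.imread("pics/top0.png")
cr=im[175:310,205:445]
cv2.imwrite("pics/crop0.png",cv2.resize(cr,None,fx=3.3,fy=3.3,interpolation=cv2.INTER_CUBIC))
g=cv2.cvtColor(im,cv2.COLOR_BGR2GRAY); roi=np.zeros_like(g); roi[175:310,205:445]=1
for a,r in blobs(im,((g<38)*roi).astype(np.uint8)*255,60): print("dark",a,r)
hs=g[260:310,205:285]; print("block", hs.mean())
for lo,hi,z,nm in [(60,110,.016,"block")]:
    for a,r in blobs(im,((g<115)*roi).astype(np.uint8)*255,600): print(nm,a,r,[onz("top",p,z)[:2].round(4).tolist() for p in cv2.boxPoints(r)])
for a,r in blobs(im,((g>150)*roi).astype(np.uint8)*255,3000): print("cover",a,r,[onz("top",p,.05)[:2].round(4).tolist() for p in cv2.boxPoints(r)])
for p in [(260,284),(226,281)]: print(onz("top",p,.054))
E
```

```text
dark 208.5 ((259.28997802734375, 283.969970703125), (15.273506164550781, 15.414929389953613), 8.13010311126709)
dark 190.0 ((226.11534118652344, 279.92303466796875), (16.641006469726562, 15.254256248474121), 56.3099365234375)
dark 280.0 ((410.945556640625, 250.5445556640625), (17.71166229248047, 18.010173797607422), 5.7105937004089355)
block 99.56125
block 1802.5 ((244.84707641601562, 284.4217224121094), (62.551177978515625, 30.951589584350586), 7.666804790496826) [[0.4722, 0.278], [0.5364, 0.2634], [0.5008, 0.1346], [0.4373, 0.1506]]
block 1900.5 ((378.6138610839844, 232.9507598876953), (108.943115234375, 78.71195220947266), 3.1798300743103027) [[0.4968, 0.0406], [0.6688, 0.0079], [0.6229, -0.2259], [0.453, -0.1859]]
block 641.5 ((224.5, 190.0), (30.0, 39.0), 90.0) [[0.741, 0.2691], [0.7293, 0.1836], [0.6606, 0.1906], [0.6721, 0.2751]]
[0.47681336 0.17098792 0.054     ]
[0.49233307 0.23939877 0.054     ]
```

View pics/crop0.png

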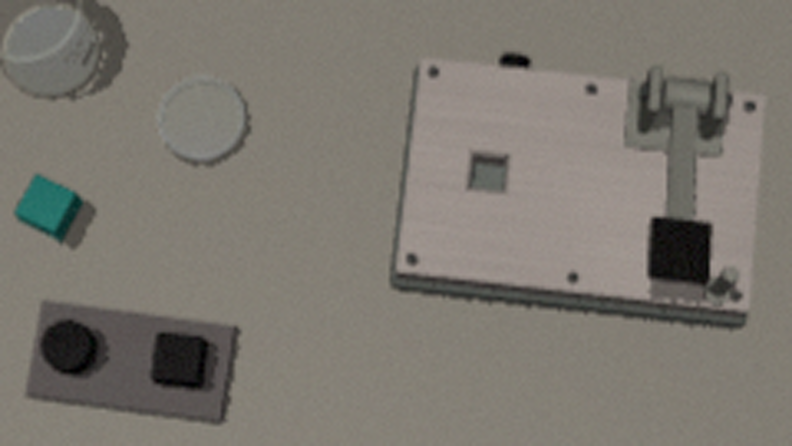

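The crop confirms it: the black square head with flat sides is at crop (180,357) and the black round one at (68,347). The socket is at crop (488,172), the paddle at (680,250) and the post at (722,283). Moving over the plug now.

```bash
python3 -m creep '[{"dx":25,"dy":-31,"fingers":0},{"dx":50,"dy":-62,"fingers":0},{"dx":75,"dy":-93,"fingers":0},{"dx":100,"dy":-124,"fingers":0},{"dx":125,"dy":-155,"fingers":0},{"dx":150,"dy":-186,"fingers":0},{"dx":175,"dy":-217,"fingers":0},{"dx":200,"dy":-248,"fingers":0}]' 40
python3 -m creep '[{"dx":25,"dy":-31,"fingers":0},{"dx":50,"dy":-62,"fingers":0},{"dx":75,"dy":-93,"fingers":0},{"dx":100,"dy":-124,"fingers":0},{"dx":125,"dy":-155,"fingers":0},{"dx":150,"dy":-186,"fingers":0},{"dx":175,"dy":-217,"fingers":0},{"dx":200,"dy":-248,"fingers":0}]'
python3 -m creep '[{"dx":26,"dy":-31,"yaw":-0.12},{"dx":52,"dy":-62,"yaw":-0.24},{"dx":79,"dy":-93,"yaw":-0.36},{"dx":106,"dy":-126,"yaw":-0.48},{"dx":106,"dy":-126,"yaw":-0.6},{"dx":106,"dy":-126,"yaw":-0.72},{"dx":106,"dy":-126,"yaw":-0.84},{"dx":106,"dy":-126,"yaw":-0.96}]'
python3 - <<'E'
from h import *
o=manip.get_obs(); im=capture("wrist"); cv2.imwrite("pics/w1.png",im)
import pickle; pickle.dump(o,open("o1.pkl","wb"))
print(o["ee_pos"],o["tool_rot"],o["qpos"])
top=cv2.imread("pics/top0.png")
for c in [(418,63),(766,97),(748,312),(394,272),(488,172)]:
    print(c,onz("top",(205+c[0]/3.3,175+c[1]/3.3),.05).round(4))
E
```

```text
[ 0.21454448 -0.58623547  0.23014542] [[ 9.39097102e-01  3.43651398e-01 -5.92169670e-04]
 [ 3.43651884e-01 -9.39094992e-01  1.99479313e-03]
 [ 1.29409876e-04 -2.07680467e-03 -9.99997835e-01]] [-1.28969698e+00  3.08941148e-01  1.63506349e+00 -1.66839053e-05
  1.19966879e+00 -6.96975854e-02]
(418, 63) [ 0.6488 -0.0007  0.05  ]
(766, 97) [ 0.596  -0.2188  0.05  ]
(748, 312) [ 0.4598 -0.1827  0.05  ]
(394, 272) [0.5148 0.033  0.05  ]
(488, 172) [ 0.5709 -0.0349  0.05  ]validation failed for argument at $[0]...
validation failed for argument at $[0]...
validation failed for argument at $[0]...
```

View pics/w1.png

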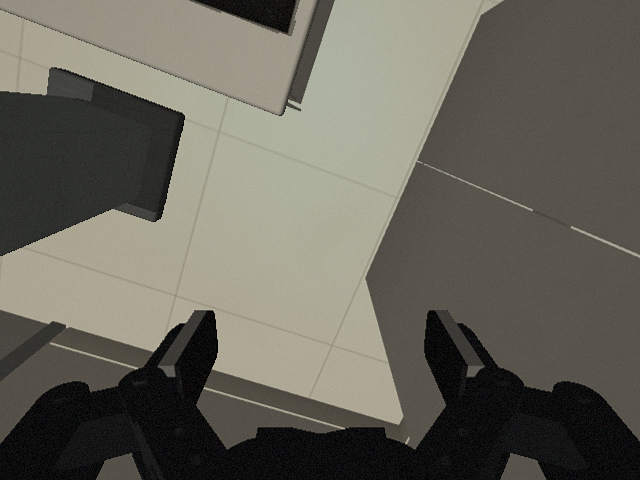

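The calls were refused, so nothing moved; the view shows floor and the open fingers. Each row probably needs all five keys.

```bash
python3 -m creep '[{"dx":25,"dy":-31,"dz":0,"yaw":0,"fingers":0},{"dx":50,"dy":-62,"dz":0,"yaw":0,"fingers":0},{"dx":75,"dy":-93,"dz":0,"yaw":0,"fingers":0},{"dx":100,"dy":-124,"dz":0,"yaw":0,"fingers":0},{"dx":125,"dy":-155,"dz":0,"yaw":0,"fingers":0},{"dx":150,"dy":-186,"dz":0,"yaw":0,"fingers":0},{"dx":175,"dy":-217,"dz":0,"yaw":0,"fingers":0},{"dx":200,"dy":-248,"dz":0,"yaw":0,"fingers":0}]' 40; python3 -m creep --help
```

```text
clock: 0.82
ee_pos: [0.3173, -0.2833, 0.231]
tool_rot: [[0.939, 0.343, 0.0], [0.343, -0.939, 0.0], [0.0, -0.0, -1.0]]
ft_force: [0.9, 0.4, -0.3]
grip_width: 0.0857
grip_force: 0.0invalid input: not JSON, or not a number
```

```bash
python3 -m creep '[{"dx":25,"dy":-31,"dz":0,"yaw":0,"fingers":0},{"dx":50,"dy":-62,"dz":0,"yaw":0,"fingers":0},{"dx":75,"dy":-93,"dz":0,"yaw":0,"fingers":0},{"dx":100,"dy":-124,"dz":0,"yaw":0,"fingers":0},{"dx":125,"dy":-155,"dz":0,"yaw":0,"fingers":0},{"dx":150,"dy":-186,"dz":0,"yaw":0,"fingers":0},{"dx":175,"dy":-217,"dz":0,"yaw":0,"fingers":0},{"dx":200,"dy":-248,"dz":0,"yaw":0,"fingers":0}]'
python3 -m creep '[{"dx":26,"dy":-31,"dz":0,"yaw":-0.12,"fingers":0},{"dx":52,"dy":-62,"dz":0,"yaw":-0.24,"fingers":0},{"dx":79,"dy":-93,"dz":0,"yaw":-0.36,"fingers":0},{"dx":106,"dy":-126,"dz":0,"yaw":-0.48,"fingers":0},{"dx":106,"dy":-126,"dz":0,"yaw":-0.6,"fingers":0},{"dx":106,"dy":-126,"dz":0,"yaw":-0.72,"fingers":0},{"dx":106,"dy":-126,"dz":0,"yaw":-0.84,"fingers":0},{"dx":106,"dy":-126,"dz":0,"yaw":-0.96,"fingers":0}]'
python3 - <<'E'
from h import *
import pickle
o=manip.get_obs(); im=capture("wrist"); cv2.imwrite("pics/w2.png",im)
pickle.dump(o,open("o2.pkl","wb"))
print(o["ee_pos"],o["tool_rot"],o["qpos"])
print(proj("wrist",[.4742,.171,.054],o),proj("wrist",[.489,.239,.054],o))
E
```

```text
clock: 1.48
ee_pos: [0.4199, 0.0183, 0.2313]
tool_rot: [[0.939, 0.344, 0.001], [0.344, -0.939, -0.0], [0.0, 0.0, -1.0]]
ft_force: [1.3, 0.2, 0.4]
grip_width: 0.0852
grip_force: 0.0
clock: 2.15
ee_pos: [0.4758, 0.1716, 0.2307]
tool_rot: [[0.25, 0.968, -0.001], [0.968, -0.25, -0.0], [-0.001, -0.001, -1.0]]
ft_force: [0.3, -0.6, -1.0]
grip_width: 0.0853
grip_force: 0.0
[0.47579595 0.17157338 0.23074064] [[ 2.50107642e-01  9.68217423e-01 -1.09039995e-03]
 [ 9.68217836e-01 -2.50108158e-01 -3.63593941e-04]
 [-6.24755912e-04 -9.64807060e-04 -9.99999339e-01]] [ 2.60022716e-01  7.84447955e-02  1.90950493e+00 -7.76495772e-05
  1.15479016e+00  5.12845916e-01]
[319.02191345 214.81655882] [315.67873115 134.99599493]
```

View pics/w2.png

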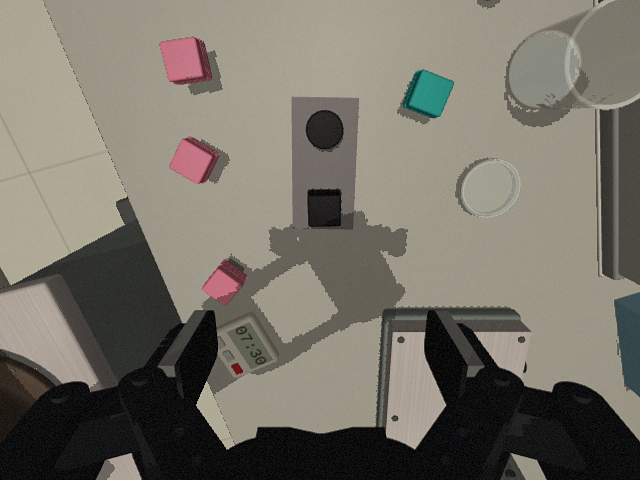

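The wrist view shows the block from (292,97) to (358,228), with the square head at (324,207) and the round one at (324,130). Refining both the head and the block.

Run:
```python
from h import *
import pickle
o=pickle.load(open("o2.pkl","rb")); im=cv2.imread("pics/w2.png"); g=cv2.cvtColor(im,cv2.COLOR_BGR2GRAY)
T=lambda X:(o["tool_rot"].T@(X-o["ee_pos"])*1000).round(1)
print("cols",g[208,285:365].tolist()); print("rows",g[175:240,324].tolist())
roi=np.zeros_like(g); roi[180:233,285:365]=1
for th in (40,50):
    for a,r in blobs(im,((g<th)*roi).astype(np.uint8)*255,200):
        print(th,a,r); 
        for p in cv2.boxPoints(r): print(p.round(1),T(onz("wrist",p,.054,o)),T(onz("wrist",p,.026,o)))
# block outline at z=.016
for p in [(292,97),(358,97.5),(355,229),(292,229)]: print("blk",T(onz("wrist",p,.016,o)))
```

```text
cols [158, 157, 157, 159, 156, 155, 159, 133, 108, 111, 106, 103, 105, 105, 106, 104, 107, 105, 107, 107, 109, 113, 85, 26, 22, 34, 26, 32, 29, 30, 31, 31, 34, 32, 38, 31, 31, 32, 33, 30, 34, 37, 37, 33, 39, 31, 31, 32, 31, 24, 35, 34, 30, 30, 29, 8, 75, 105, 106, 108, 103, 109, 106, 105, 107, 104, 106, 103, 101, 153, 160, 155, 154, 154, 158, 157, 158, 154, 155, 158]
rows [106, 108, 109, 111, 107, 110, 107, 108, 108, 110, 111, 108, 107, 110, 48, 7, 16, 2, 17, 7, 17, 34, 43, 39, 37, 36, 32, 29, 31, 34, 31, 33, 34, 30, 31, 33, 33, 31, 28, 31, 27, 27, 27, 31, 25, 31, 22, 32, 24, 20, 8, 35, 66, 64, 97, 102, 101, 100, 98, 102, 101, 97, 100, 101, 98]
40 1144.0 ((324.0, 207.5), (37.0, 32.0), 90.0)
[308. 189.] [ 22.7 -10.9 176.7] [ 17.6 -11.9 204.7]
[340. 189.] [ 22.7  17.4 176.7] [ 17.6  18.9 204.7]
[340. 226.] [-11.4  18.  176.7] [-19.5  19.5 204.7]
[308. 226.] [-11.4 -11.3 176.8] [-19.5 -12.4 204.8]
50 1158.5 ((324.0, 207.5), (37.0, 32.0), 90.0)
[308. 189.] [ 22.7 -10.9 176.7] [ 17.6 -11.9 204.7]
[340. 189.] [ 22.7  17.4 176.7] [ 17.6  18.9 204.7]
[340. 226.] [-11.4  18.  176.7] [-19.5  19.5 204.7]
[308. 226.] [-11.4 -11.3 176.8] [-19.5 -12.4 204.8]
blk [100.7 -26.  214.7]
blk [100.3  34.6 214.6]
blk [-25.6  35.5 214.7]
blk [-25.6 -29.2 214.8]
```

```bash
python3 -m creep '[{"dx":2,"dy":3,"dz":32,"yaw":0,"fingers":0},{"dx":2,"dy":3,"dz":64,"yaw":0,"fingers":0},{"dx":2,"dy":3,"dz":96,"yaw":0,"fingers":0},{"dx":2,"dy":3,"dz":128,"yaw":0,"fingers":0},{"dx":2,"dy":3,"dz":160,"yaw":0,"fingers":0},{"dx":2,"dy":3,"dz":185,"yaw":0,"fingers":0},{"dx":2,"dy":3,"dz":198,"yaw":0,"fingers":0},{"dx":2,"dy":3,"dz":203,"yaw":0,"fingers":0}]'
python3 -m creep '[{"dx":0,"dy":0,"dz":0,"yaw":0,"fingers":0.3},{"dx":0,"dy":0,"dz":0,"yaw":0,"fingers":0.5},{"dx":0,"dy":0,"dz":0,"yaw":0,"fingers":0.6},{"dx":0,"dy":0,"dz":0,"yaw":0,"fingers":0.7},{"dx":0,"dy":0,"dz":0,"yaw":0,"fingers":0.8},{"dx":0,"dy":0,"dz":0,"yaw":0,"fingers":1},{"dx":0,"dy":0,"dz":0,"yaw":0,"fingers":1},{"dx":0,"dy":0,"dz":0,"yaw":0,"fingers":1}]' 40
```

```text
clock: 2.87
ee_pos: [0.4769, 0.1714, 0.0253]
tool_rot: [[0.259, 0.966, -0.006], [0.966, -0.259, -0.002], [-0.003, -0.005, -1.0]]
ft_force: [-0.7, -0.1, -0.1]
grip_width: 0.0855
grip_force: 0.0
clock: 3.53
ee_pos: [0.4807, 0.1726, 0.0298]
tool_rot: [[0.257, 0.966, 0.002], [0.966, -0.257, 0.001], [0.001, 0.002, -1.0]]
ft_force: [-2.2, -0.6, 5.9]
grip_width: 0.0293
grip_force: 41.3
```

```bash
python3 -m creep '[{"dx":0,"dy":0,"dz":-8,"yaw":0,"fingers":1},{"dx":0,"dy":0,"dz":-25,"yaw":0,"fingers":1},{"dx":0,"dy":0,"dz":-50,"yaw":0,"fingers":1},{"dx":0,"dy":0,"dz":-80,"yaw":0,"fingers":1},{"dx":0,"dy":0,"dz":-110,"yaw":0,"fingers":1},{"dx":0,"dy":0,"dz":-140,"yaw":0,"fingers":1},{"dx":0,"dy":0,"dz":-165,"yaw":0,"fingers":1},{"dx":0,"dy":0,"dz":-172,"yaw":0,"fingers":1}]'
python3 -m creep '[{"dx":-20,"dy":16,"dz":0,"yaw":0,"fingers":1},{"dx":-50,"dy":40,"dz":0,"yaw":0,"fingers":1},{"dx":-80,"dy":64,"dz":0,"yaw":0,"fingers":1},{"dx":-110,"dy":88,"dz":0,"yaw":0,"fingers":1},{"dx":-140,"dy":112,"dz":0,"yaw":0,"fingers":1},{"dx":-165,"dy":131,"dz":0,"yaw":0,"fingers":1},{"dx":-178,"dy":141,"dz":0,"yaw":0,"fingers":1},{"dx":-178,"dy":141,"dz":0,"yaw":0,"fingers":1}]'
python3 - <<'E'
from h import *
import pickle
o=manip.get_obs(); im=capture("wrist"); cv2.imwrite("pics/w3.png",im)
pickle.dump(o,open("o3.pkl","wb"))
print(o["ee_pos"],o["tool_rot"],o["joint_velocities"].round(3)); p=proj("wrist",[.570,-.0345,.05],o);print(p)
c=np.clip(p.astype(int),60,420)
E
```

```text
clock: 4.2
ee_pos: [0.4825, 0.173, 0.2056]
tool_rot: [[0.257, 0.966, 0.009], [0.966, -0.257, 0.002], [0.005, 0.008, -1.0]]
ft_force: [0.4, 0.0, -0.4]
grip_width: 0.0293
grip_force: 40.4
clock: 4.87
ee_pos: [0.5708, -0.0397, 0.1994]
tool_rot: [[0.261, 0.965, -0.0], [0.965, -0.261, -0.001], [-0.001, 0.0, -1.0]]
ft_force: [0.1, 0.6, -0.2]
grip_width: 0.0293
grip_force: 40.4
[ 0.57082222 -0.03968937  0.19935953] [[ 2.60943320e-01  9.65354118e-01 -9.83547901e-05]
 [ 9.65353037e-01 -2.60943178e-01 -1.47341299e-03]
 [-1.44803031e-03  2.89530183e-04 -9.99998910e-01]] [ 0.055 -0.021  0.036  0.047  0.026  0.033]
[317.71086178 216.17265581]
```

View pics/w3.png

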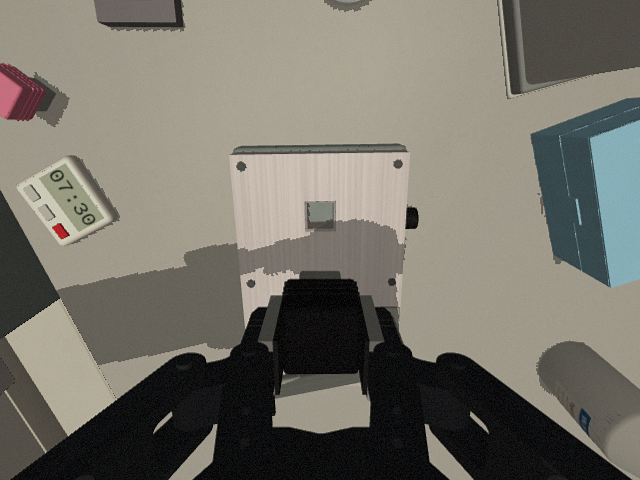

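Run:
```python
from h import *
import pickle
o=pickle.load(open("o3.pkl","rb")); im=cv2.imread("pics/w3.png"); g=cv2.cvtColor(im,cv2.COLOR_BGR2GRAY)
T=lambda X:(o["tool_rot"].T@(X-o["ee_pos"])*1000).round(1)
print("cols215",list(enumerate(g[215,298:342].tolist(),298))); print("rows320",list(enumerate(g[195:300,320].tolist(),195)))
print("stem cols",list(enumerate(g[275,292:348].tolist(),292))); print("head cols 284",list(enumerate(g[284,274:366].tolist(),274)))
# cover edges fitted by lines: left edge x~233, right ~406, rows 170..230
for y in (165,175,185,200,210,220): 
    r=g[y,:].astype(int); d=np.diff(cv2.GaussianBlur(g,(1,3),0)[y].astype(int)); l=220+np.argmax(d[220:260]); rr=385+np.argmin(d[385:420]); print(y,l,rr,T(onz("wrist",(l+.5,y),.05,o)),T(onz("wrist",(rr+.5,y),.05,o)))
c=calibration("wrist");M=c["mount"]
for nm,px in [("stem",(320,271)),("headbot",(320,280)),]:
    d=M[:3,:3]@np.linalg.inv(c["mtx"])@np.array([*px,1.]); 
    for z in (2,4,22,24): print(nm,z,(M[:3,3]*1e3+d*(z-M[2,3]*1e3)/d[2]).round(1))
```

```text
cols215 [(298, 190), (299, 191), (300, 192), (301, 188), (302, 185), (303, 190), (304, 172), (305, 133), (306, 131), (307, 81), (308, 74), (309, 73), (310, 128), (311, 129), (312, 130), (313, 129), (314, 127), (315, 130), (316, 128), (317, 129), (318, 130), (319, 131), (320, 129), (321, 131), (322, 129), (323, 131), (324, 130), (325, 132), (326, 133), (327, 128), (328, 136), (329, 129), (330, 132), (331, 130), (332, 116), (333, 106), (334, 138), (335, 136), (336, 185), (337, 188), (338, 184), (339, 187), (340, 190), (341, 193)]
rows320 [(195, 194), (196, 194), (197, 194), (198, 192), (199, 193), (200, 196), (201, 145), (202, 135), (203, 130), (204, 121), (205, 127), (206, 130), (207, 129), (208, 130), (209, 128), (210, 127), (211, 132), (212, 127), (213, 128), (214, 130), (215, 129), (216, 129), (217, 129), (218, 129), (219, 129), (220, 131), (221, 109), (222, 79), (223, 74), (224, 75), (225, 84), (226, 72), (227, 69), (228, 82), (229, 93), (230, 91), (231, 108), (232, 121), (233, 120), (234, 121), (235, 121), (236, 117), (237, 124), (238, 117), (239, 120), (240, 119), (241, 120), (2
[... 2126 characters left out ...]
50, 10), (351, 5), (352, 14), (353, 14), (354, 11), (355, 2), (356, 41), (357, 116), (358, 111), (359, 110), (360, 114), (361, 120), (362, 117), (363, 113), (364, 111), (365, 112)]
165 245 393 [ 46.9 -59.3 149.3] [ 46.8  58.1 149.3]
175 230 408 [ 39.  -71.9 149.3] [ 38.9  70.6 149.3]
185 231 407 [ 31.  -71.7 149.3] [ 30.9  70.4 149.3]
200 232 406 [ 18.7 -71.8 149.3] [ 18.6  70.5 149.4]
210 233 405 [ 10.3 -71.7 149.3] [ 10.2  70.3 149.4]
220 234 405 [  1.8 -71.5 149.3] [  1.7  70.9 149.4]
stem 2 [18.8 -0.   2. ]
stem 4 [18.  -0.1  4. ]
stem 22 [10.3 -0.1 22. ]
stem 24 [ 9.4 -0.1 24. ]
headbot 2 [14.6 -0.1  2. ]
headbot 4 [13.7 -0.1  4. ]
headbot 22 [ 5.4 -0.1 22. ]
headbot 24 [ 4.5 -0.1 24. ]
```

Socket mouth at (320,216), and the held plug is centred in the tool (stem 299–340, end edge at row 271). Descending to just above the cover, then correcting from the settled pose.

```bash
python3 -m creep '[{"dx":0,"dy":0,"dz":15,"yaw":0,"fingers":1},{"dx":0,"dy":0,"dz":40,"yaw":0,"fingers":1},{"dx":0,"dy":0,"dz":70,"yaw":0,"fingers":1},{"dx":0,"dy":0,"dz":95,"yaw":0,"fingers":1},{"dx":0,"dy":0,"dz":105,"yaw":0,"fingers":1},{"dx":0,"dy":0,"dz":105,"yaw":0,"fingers":1},{"dx":0,"dy":0,"dz":105,"yaw":0,"fingers":1},{"dx":0,"dy":0,"dz":105,"yaw":0,"fingers":1}]'
python3 - <<'E'
from h import *
import pickle
o=manip.get_obs(); im=capture("wrist")
cv2.imwrite("pics/w4.png",im)
pickle.dump(o,open("o4.pkl","wb"))
print(o["ee_pos"],o["tool_rot"],o["joint_velocities"].round(3))
o3=pickle.load(open("o3.pkl","rb"))
S=onz("wrist",(320.05,215.9),.05,o3); print(S, o["tool_rot"].T@(S-o["ee_pos"])*1000)
E
```

```text
clock: 5.58
ee_pos: [0.5714, -0.0357, 0.0969]
tool_rot: [[0.257, 0.967, 0.003], [0.967, -0.257, -0.0], [0.0, 0.003, -1.0]]
ft_force: [-0.3, -0.1, -0.4]
grip_width: 0.0295
grip_force: 40.4
[ 0.5714206  -0.03574831  0.0968553 ] [[ 2.56539037e-01  9.66529836e-01  2.79247479e-03]
 [ 9.66533772e-01 -2.56539241e-01 -2.91155649e-04]
 [ 4.34968740e-04  2.77371398e-03 -9.99996059e-01]] [-0.006 -0.015 -0.015 -0.002 -0.004 -0.003]
[ 0.57193585 -0.03478511  0.05      ] [ 1.04276996  0.12094142 46.85626902]
```

View pics/w4.png

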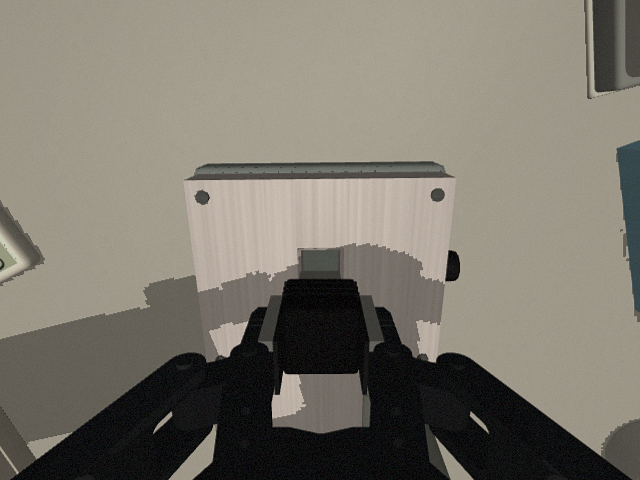

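Socket mouth spans columns 298–342 with its far edge at row 248, so it is centred on the plug. Shifting 1 mm and entering slowly.

```bash
python3 -m creep '[{"dx":1,"dy":0,"dz":4,"yaw":0,"fingers":1},{"dx":1,"dy":0,"dz":10,"yaw":0,"fingers":1},{"dx":1,"dy":0,"dz":16,"yaw":0,"fingers":1},{"dx":1,"dy":0,"dz":20,"yaw":0,"fingers":1},{"dx":1,"dy":0,"dz":23,"yaw":0,"fingers":1},{"dx":1,"dy":0,"dz":26,"yaw":0,"fingers":1},{"dx":1,"dy":0,"dz":29,"yaw":0,"fingers":1},{"dx":1,"dy":0,"dz":32,"yaw":0,"fingers":1}]'
```

```text
clock: 6.3
ee_pos: [0.571, -0.0352, 0.0635]
tool_rot: [[0.257, 0.966, 0.001], [0.966, -0.257, -0.0], [0.0, 0.002, -1.0]]
ft_force: [1.1, -0.5, 0.0]
grip_width: 0.0293
grip_force: 40.7
```

```bash
python3 -m creep '[{"dx":0,"dy":0,"dz":2,"yaw":0,"fingers":1},{"dx":0,"dy":0,"dz":4,"yaw":0,"fingers":1},{"dx":0,"dy":0,"dz":6,"yaw":0,"fingers":1},{"dx":0,"dy":0,"dz":8,"yaw":0,"fingers":1},{"dx":0,"dy":0,"dz":9,"yaw":0,"fingers":1},{"dx":0,"dy":0,"dz":10,"yaw":0,"fingers":1},{"dx":0,"dy":0,"dz":11,"yaw":0,"fingers":1},{"dx":0,"dy":0,"dz":12,"yaw":0,"fingers":1}]'
```

```text
clock: 6.97
ee_pos: [0.571, -0.0352, 0.0538]
tool_rot: [[0.257, 0.966, 0.0], [0.966, -0.257, -0.0], [-0.0, 0.0, -1.0]]
ft_force: [-5.7, 0.3, 20.0]
grip_width: 0.0295
grip_force: 43.2
```

20 N at 53.8 mm, which is where the shoulder should meet the cover. Releasing and backing up to check.

```bash
python3 -m creep '[{"dx":0,"dy":0,"dz":0,"yaw":0,"fingers":0.6},{"dx":0,"dy":0,"dz":0,"yaw":0,"fingers":0.4},{"dx":0,"dy":0,"dz":0,"yaw":0,"fingers":0.2},{"dx":0,"dy":0,"dz":0,"yaw":0,"fingers":0},{"dx":0,"dy":0,"dz":0,"yaw":0,"fingers":0},{"dx":0,"dy":0,"dz":0,"yaw":0,"fingers":0},{"dx":0,"dy":0,"dz":-5,"yaw":0,"fingers":0},{"dx":0,"dy":0,"dz":-15,"yaw":0,"fingers":0}]'
python3 -m creep '[{"dx":0,"dy":0,"dz":-30,"yaw":0,"fingers":0},{"dx":0,"dy":0,"dz":-60,"yaw":0,"fingers":0},{"dx":0,"dy":0,"dz":-90,"yaw":0,"fingers":0},{"dx":0,"dy":0,"dz":-120,"yaw":0,"fingers":0},{"dx":0,"dy":0,"dz":-135,"yaw":0,"fingers":0},{"dx":0,"dy":0,"dz":-135,"yaw":0,"fingers":0.3},{"dx":0,"dy":0,"dz":-135,"yaw":0,"fingers":0.7},{"dx":0,"dy":0,"dz":-135,"yaw":0,"fingers":1}]'
python3 - <<'E'
from h import *
import pickle
o=manip.get_obs(); im=capture("wrist"); s=capture("scene")
cv2.imwrite("pics/w5.png",im); cv2.imwrite("pics/s5.png",s)
pickle.dump(o,open("o5.pkl","wb"))
print(o["ee_pos"])
a=cv2.resize(s[150:270,280:420],(560,480),interpolation=cv2.INTER_CUBIC)
b=cv2.resize(im,(240,180)) ; b=cv2.copyMakeBorder(b,0,300,0,0,cv2.BORDER_CONSTANT)
cv2.imwrite("pics/m5.png",np.hstack([a,b]))
E
```

```text
clock: 7.63
ee_pos: [0.5689, -0.0349, 0.0653]
tool_rot: [[0.257, 0.966, -0.003], [0.966, -0.257, 0.0], [-0.0, -0.003, -1.0]]
ft_force: [-0.5, -0.6, 0.5]
grip_width: 0.0857
grip_force: 0.0
clock: 8.3
ee_pos: [0.5694, -0.035, 0.2005]
tool_rot: [[0.257, 0.966, -0.002], [0.966, -0.257, 0.0], [-0.0, -0.002, -1.0]]
ft_force: [-1.5, -0.2, 0.4]
grip_width: 0.0516
grip_force: 0.0
[ 0.56940594 -0.03495707  0.20046613]
```

View pics/m5.png

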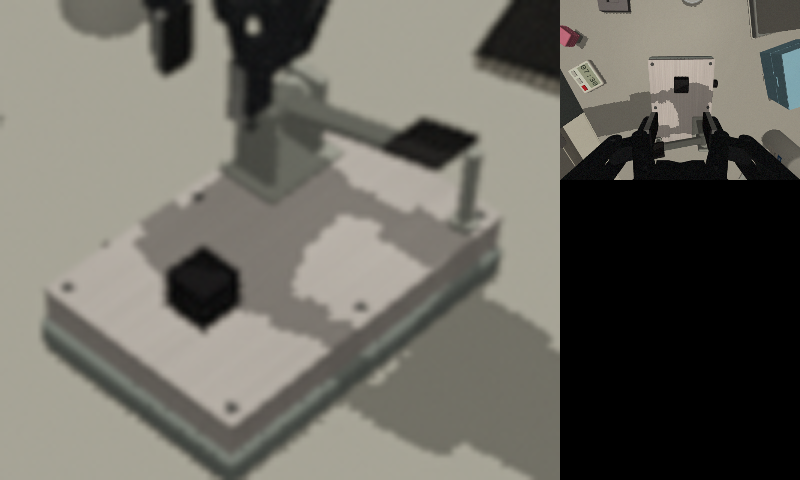

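The seated plug shows no steel between head and cover (head at about (331,222) in the scene picture). Now moving above the paddle with closed fingers.

```bash
python3 -m creep '[{"dx":-15,"dy":-7,"dz":0,"yaw":0,"fingers":1},{"dx":-40,"dy":-19,"dz":0,"yaw":0,"fingers":1},{"dx":-65,"dy":-31,"dz":0,"yaw":0,"fingers":1},{"dx":-90,"dy":-43,"dz":0,"yaw":0,"fingers":1},{"dx":-108,"dy":-51,"dz":0,"yaw":0,"fingers":1},{"dx":-114,"dy":-54,"dz":0,"yaw":0,"fingers":1},{"dx":-114,"dy":-54,"dz":0,"yaw":0,"fingers":1},{"dx":-114,"dy":-54,"dz":0,"yaw":0,"fingers":1}]'
python3 - <<'E'
from h import *
import pickle
o=manip.get_obs(); im=capture("wrist"); s=capture("scene")
cv2.imwrite("pics/w6.png",im); pickle.dump(o,open("o6.pkl","wb"))
print(o["ee_pos"],o["tool_rot"].round(4).tolist(),o["grip_width"])
P=np.array([.4902,-.1321,.132]); L=np.array([.4844,-.1305,.105])
print("model in tool",[(o["tool_rot"].T@(q-o["ee_pos"])*1000).round(1).tolist() for q in (P,L)],"top-view paddle",onz("top",(411,250.5),.130))
print("top proj",proj("top",P),"wrist",proj("wrist",P,o),"scene proj",proj("scene",P))
# check plug head seated: corners of head top predicted
o5=pickle.load(open("o5.pkl","rb")); g=cv2.cvtColor(cv2.imread("pics/w5.png"),cv2.COLOR_BGR2GRAY)
m=((g<45)*255).astype(np.uint8); m[300:]=0; print([r for a,r in blobs(None,m,300)][:4])
for z in (.05,.078): print(z,[proj("wrist",[.5719+sx*.015*.966+sy*.015*.257,-.0348-sx*.015*.257+sy*.015*.966,z],o5).round(1).tolist() for sx,sy in((-1,-1),(1,1))])
E
```

```text
clock: 9.07
ee_pos: [0.4887, -0.1311, 0.2005]
tool_rot: [[0.258, 0.966, -0.001], [0.966, -0.258, 0.001], [0.001, -0.001, -1.0]]
ft_force: [0.7, 0.3, -0.1]
grip_width: 0.0002
grip_force: 0.0
[ 0.48874704 -0.13108168  0.20051567] [[0.2581, 0.9661, -0.0008], [0.9661, -0.2581, 0.0011], [0.0008, -0.0011, -1.0]] 0.00016694628545316825
model in tool [[-0.7, 1.7, 68.5], [-0.6, -4.2, 95.5]] top-view paddle [ 0.49003482 -0.13306265  0.13      ]
top proj [410.64227194 250.26945373] wrist [323.06823743 257.66902522] scene proj [387.4008163  185.33194851]
[((323.0, 225.5), (43.0, 38.0), 90.0), ((5.128523826599121, 222.95571899414062), (75.13487243652344, 29.082542419433594), 61.52579879760742), ((148.5, 16.0), (32.0, 79.0), 90.0)]
0.05 [[305.8, 237.7], [341.7, 203.1]]
0.078 [[304.4, 248.9], [343.7, 211.2]]
```

View pics/w6.png

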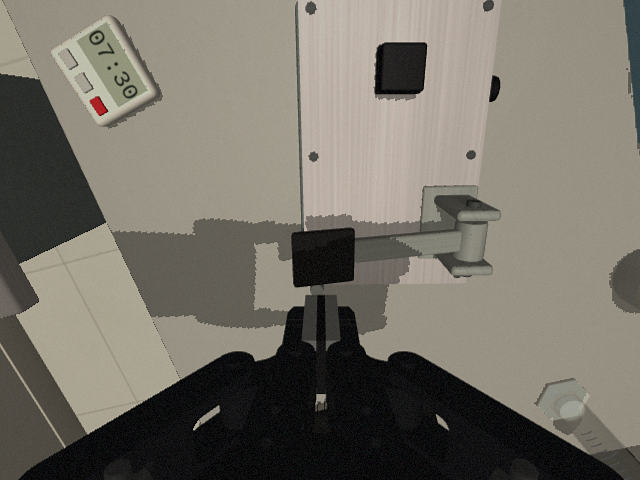

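The paddle is at (323,257), as predicted (post just below at (318,288), lever to the right). The plug's head blob (304–342, 204–247) agrees with the flush prediction. Pressing down in two stages.

```bash
python3 -m creep '[{"dx":0,"dy":-4,"dz":20,"yaw":0,"fingers":1},{"dx":0,"dy":-4,"dz":40,"yaw":0,"fingers":1},{"dx":0,"dy":-4,"dz":52,"yaw":0,"fingers":1},{"dx":0,"dy":-4,"dz":60,"yaw":0,"fingers":1},{"dx":0,"dy":-4,"dz":66,"yaw":0,"fingers":1},{"dx":0,"dy":-4,"dz":72,"yaw":0,"fingers":1},{"dx":0,"dy":-4,"dz":78,"yaw":0,"fingers":1},{"dx":0,"dy":-4,"dz":82,"yaw":0,"fingers":1}]'
```

```text
clock: 9.83
ee_pos: [0.4854, -0.1302, 0.1196]
tool_rot: [[0.257, 0.966, 0.0], [0.966, -0.257, 0.0], [0.0, 0.0, -1.0]]
ft_force: [-1.8, 0.3, 5.7]
grip_width: -0.0001
grip_force: 2.6
```

```bash
python3 -m creep '[{"dx":0,"dy":0,"dz":3,"yaw":0,"fingers":1},{"dx":0,"dy":0,"dz":6,"yaw":0,"fingers":1},{"dx":0,"dy":0,"dz":9,"yaw":0,"fingers":1},{"dx":0,"dy":0,"dz":11,"yaw":0,"fingers":1},{"dx":0,"dy":0,"dz":13,"yaw":0,"fingers":1},{"dx":0,"dy":0,"dz":14,"yaw":0,"fingers":1},{"dx":0,"dy":0,"dz":14,"yaw":0,"fingers":1},{"dx":0,"dy":0,"dz":14,"yaw":0,"fingers":1}]'
python3 - <<'E'
from h import *
o=manip.get_obs(); s=capture("scene"); w=capture("wrist"); t=capture("top")
print(o["ee_pos"],o["ft_force"])
for q in ([.4844,-.1305,.105],[.4754,-.1643,.105]): print(proj("scene",q),proj("wrist",q,o))
a=cv2.resize(s[140:240,330:440],(440,400),interpolation=cv2.INTER_CUBIC)
b=cv2.resize(w[180:360,240:420],(360,400),interpolation=cv2.INTER_CUBIC)
cv2.imwrite("pics/m7.png",np.hstack([a,b]))
E
```

```text
clock: 10.5
ee_pos: [0.4842, -0.13, 0.1057]
tool_rot: [[0.257, 0.966, -0.002], [0.966, -0.257, 0.001], [0.0, -0.002, -1.0]]
ft_force: [-3.4, 1.2, 8.4]
grip_width: -0.0002
grip_force: 3.5
[ 0.48422692 -0.13003588  0.10573843] [-3.40975292  1.21700243  8.39773571]
[388.35636433 196.18397347] [320.80459921 311.8515333 ]
[398.82743184 188.50355467] [320.83972853 376.90711898]
```

View pics/m7.png

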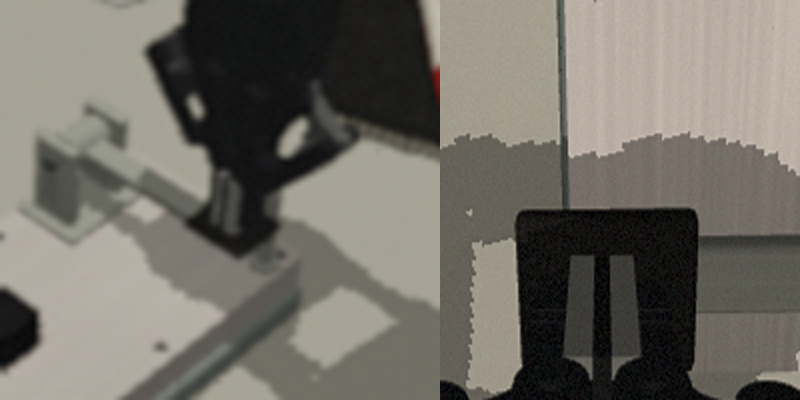

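The fingertips rest mid-paddle, which lies level with the post top (TCP 105.7 mm, 8 N). Holding for more than three seconds.

```bash
python3 -m creep '[{"dx":0,"dy":0,"dz":0.5,"yaw":0,"fingers":1},{"dx":0,"dy":0,"dz":0.5,"yaw":0,"fingers":1},{"dx":0,"dy":0,"dz":0.5,"yaw":0,"fingers":1},{"dx":0,"dy":0,"dz":0.5,"yaw":0,"fingers":1},{"dx":0,"dy":0,"dz":0.5,"yaw":0,"fingers":1},{"dx":0,"dy":0,"dz":0.5,"yaw":0,"fingers":1},{"dx":0,"dy":0,"dz":0.5,"yaw":0,"fingers":1},{"dx":0,"dy":0,"dz":0.5,"yaw":0,"fingers":1}]'
python3 -m creep '[{"dx":0,"dy":0,"dz":0,"yaw":0,"fingers":1},{"dx":0,"dy":0,"dz":0,"yaw":0,"fingers":1},{"dx":0,"dy":0,"dz":0,"yaw":0,"fingers":1},{"dx":0,"dy":0,"dz":0,"yaw":0,"fingers":1},{"dx":0,"dy":0,"dz":0,"yaw":0,"fingers":1},{"dx":0,"dy":0,"dz":0,"yaw":0,"fingers":1},{"dx":0,"dy":0,"dz":0,"yaw":0,"fingers":1},{"dx":0,"dy":0,"dz":0,"yaw":0,"fingers":1}]'
python3 -m creep '[{"dx":0,"dy":0,"dz":0,"yaw":0,"fingers":1},{"dx":0,"dy":0,"dz":0,"yaw":0,"fingers":1},{"dx":0,"dy":0,"dz":0,"yaw":0,"fingers":1},{"dx":0,"dy":0,"dz":0,"yaw":0,"fingers":1},{"dx":0,"dy":0,"dz":0,"yaw":0,"fingers":1},{"dx":0,"dy":0,"dz":0,"yaw":0,"fingers":1},{"dx":0,"dy":0,"dz":0,"yaw":0,"fingers":1},{"dx":0,"dy":0,"dz":0,"yaw":0,"fingers":1}]'
python3 -m creep '[{"dx":0,"dy":0,"dz":0,"yaw":0,"fingers":1},{"dx":0,"dy":0,"dz":0,"yaw":0,"fingers":1},{"dx":0,"dy":0,"dz":0,"yaw":0,"fingers":1},{"dx":0,"dy":0,"dz":0,"yaw":0,"fingers":1},{"dx":0,"dy":0,"dz":0,"yaw":0,"fingers":1},{"dx":0,"dy":0,"dz":0,"yaw":0,"fingers":1},{"dx":0,"dy":0,"dz":0,"yaw":0,"fingers":1},{"dx":0,"dy":0,"dz":0,"yaw":0,"fingers":1}]'
python3 -m creep '[{"dx":0,"dy":0,"dz":0,"yaw":0,"fingers":1},{"dx":0,"dy":0,"dz":0,"yaw":0,"fingers":1},{"dx":0,"dy":0,"dz":0,"yaw":0,"fingers":1},{"dx":0,"dy":0,"dz":0,"yaw":0,"fingers":1},{"dx":0,"dy":0,"dz":0,"yaw":0,"fingers":1},{"dx":0,"dy":0,"dz":0,"yaw":0,"fingers":1},{"dx":0,"dy":0,"dz":0,"yaw":0,"fingers":1},{"dx":0,"dy":0,"dz":0,"yaw":0,"fingers":1}]'
python3 -m creep '[{"dx":0,"dy":0,"dz":0,"yaw":0,"fingers":1},{"dx":0,"dy":0,"dz":0,"yaw":0,"fingers":1},{"dx":0,"dy":0,"dz":0,"yaw":0,"fingers":1},{"dx":0,"dy":0,"dz":0,"yaw":0,"fingers":1},{"dx":0,"dy":0,"dz":0,"yaw":0,"fingers":1},{"dx":0,"dy":0,"dz":0,"yaw":0,"fingers":1},{"dx":0,"dy":0,"dz":0,"yaw":0,"fingers":1},{"dx":0,"dy":0,"dz":0,"yaw":0,"fingers":1}]'
```

```text
clock: 11.32
ee_pos: [0.4842, -0.1301, 0.1054]
tool_rot: [[0.257, 0.966, -0.002], [0.966, -0.257, 0.001], [0.0, -0.002, -1.0]]
ft_force: [-4.5, 0.9, 6.4]
grip_width: -0.0001
grip_force: 3.5
clock: 11.98
ee_pos: [0.4842, -0.13, 0.1053]
tool_rot: [[0.257, 0.966, -0.002], [0.966, -0.257, 0.001], [0.0, -0.002, -1.0]]
ft_force: [-3.8, 1.4, 6.9]
grip_width: 0.0003
grip_force: 3.5
clock: 12.65
ee_pos: [0.4842, -0.1301, 0.1053]
tool_rot: [[0.257, 0.966, -0.002], [0.966, -0.257, 0.001], [0.0, -0.002, -1.0]]
ft_force: [-4.5, 1.7, 6.5]
grip_width: 0.0001
grip_force: 3.5
clock: 13.32
ee_pos: [0.4842, -0.13, 0.1053]
tool_rot: [[0.257, 0.966, -0.002], [0.966, -0.257, 0.001], [0.0, -0.002, -1.0]]
ft_force: [-3.8, 2.2, 7.5]
grip_width: 0.0001
grip_force: 3.5
clock: 13.98
ee_pos: [0.4843, -0.1301, 0.1054]
tool_rot: [[0.257, 0.966, -0.002], [0.966, -0.257, 0.001], [0.0, -0.002, -1.0]]
ft_force: [-5.3, 1.5, 7.6]
grip_width: 0.0002
grip_force: 3.5
clock: 14.65
ee_pos: [0.4842, -0.1301, 0.1053]
tool_rot: [[0.257, 0.966, -0.002], [0.966, -0.257, 0.001], [0.0, -0.002, -1.0]]
ft_force: [-3.1, 0.7, 6.4]
grip_width: 0.0001
grip_force: 3.5
```

Held steady for about 4 s at 105.3 mm with about 7 N.

```bash
python3 -c "
from bench import workorder; print(workorder.job_done())"
```

```text
the job is handed in; nothing more can be done
None
```

The square plug is in the socket with its shoulder flush on the cover as far as the pictures and contact force show, and the job was handed in at about 15 s with the fingers still holding the lever level (105.3 mm, about 7 N, held for over 4 s).

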